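# Park the dock's plunger and move the rocker-shaft pallet to its cradle

### The arm

A 6-joint arm with a two-finger parallel gripper is mounted at the origin on the work surface. World frame = base frame: x ahead of the robot, y to its left, z up, the work surface at z = 0. Lengths are in m, angles in rad, forces in N, time in s.
With the tool pointing down it reaches from about 0.35 to 0.85 m from the base axis. Payload 8.1 kg.
Tool frame: the origin (TCP) lies on the centre line of the jaws, within the pads' length; the fingertips stand robot.tip_extent ahead of it and the grasp point (between the pads) lies 11 mm behind it (robot.tip_extent is the distance from the TCP to the fingertips, in m); y points along the fingers, z is the direction in which the jaws open and shut, and the axes are right-handed (so a half turn about y gives the same grasp; the last joint's range is limited). The gripper opens to 93 mm and grips with 3 to 60 N. Pads are 15 mm wide; open, the fingers measure 128 mm over their backs; the gripper's body (75 mm by 188 mm) begins 65 mm behind the grasp point.
Start: joints at [1.209, 0.13, 1.488, -0, 1.523, -0.085], TCP at [0.164, 0.577, 0.227] pointing down, gripper open.
Joint ranges: [-2.96, 2.96], [-0.89, 2.26], [0.02, 2.5], [-1.34, 4.48], [0, 2.73], [-2.66, 2.66]. Speed limits (rad/s): [2.39, 2.39, 2.79, 3.14, 3.14, 3.14].

### API

Orientations are given as a rotation vector (axis times angle).
In Python, from plant import monitor, optics, robot gives the robot as it stands.
- The arm moves only by the shell command python3 -m inch 'ROWS' [OPENING] [FORCE]. ROWS is JSON, a list that holds one entry, the list of rows, each a list of 6 numbers: the shift along the tool's x, y, z in mm, then the turn, a rotation vector about the tool's x, y, z in rad. A call has 1 to 8 rows; each row shifts and turns the commanded pose from where the row before left it, along the tool's axes as they then stand; what a row does not reach is not made up. A row lasts 1/8 s, in which the tool goes at most 62.5 mm and 10.7 degrees, less where a joint would pass 70% of its speed; a pose out of reach is approached as far as the arm can. A call is refused whole if a number of a shift passes 62.5 or a number of a turn 0.188, either way. A call with a gripper value outside its range is refused whole. OPENING is the finger opening in mm, from 0 to 93, set as the call begins (- or left out, the last holds). The fingers move at their own pace and stop on an object; FORCE is the grip in N (left out, the last holds). Time passes only in rows, so rows that do not move let the fingers close. It gives the time, the measured TCP pose, the force and the opening at its end, in the units of the state.
- monitor.read_state(): the state, without advancing time (a new reading comes with each control period).
- optics.read_camera(name): name is "side" or "top"; returns a dict with "image" (384x512x3 uint8, blue, green, red), "fx", "fy", "cx", "cy" (pixels), "rvec" (rotation vector, rad) and "tvec" (3), from world to camera coordinates, as OpenCV has them. Camera axes: x right, y down, z forward; pixel columns grow to the right and rows downward; lengths in m; the calibration is good to about 2 mm. A picture is of the moment at which its call begins. There is no depth.
- robot.close_job(): hands the job in, once; it reports no verdict.
The state is a dict: "t": time; "q": joint angles; "dq": joint speeds; "joint_torque": joint torques, N m; "tool_pos": TCP position; "orientation": TCP orientation; "force": force on the tool from outside, world axes, zero at the start; "wrist_torque": the same for the moment, N m; "opening": finger opening in m.
Only numpy, scipy, OpenCV 4.12 (cv2) and the standard library are available. Lean on these libraries where they do the work, as an engineer would, in place of code of your own. Each camera call takes 0.05 s, during which the arm holds its last target.

### The job

Unlock the pallet dock: pull the black spring plunger knob straight up and twist it counter-clockwise (seen from above) until it drops into its rest notch and stays up by itself. Draw the pallet by its orange tab straight out from under the red bridge until its plate lies wholly clear of the bridge on the dark apron, and let go; then take it by its steel shaft and set it gently, without dropping it, into the blue cradle, flat on the floor with the tab between the two tall cheeks. Leave the knob parked in its notch and the other things on the bench where they are.

Things in the scene. Friction and masses are not known exactly. Their poses are not given: they have to be found in the camera images.
- dock: Fixed pallet dock; origin on the bench below the docked pallet's centre, x along its channel, z up. The pallet comes out towards -x. Dark grey base 120 mm wide, 8 mm thick, x -255 to +90 mm. Red bridge over the channel: x -60 to +85, y -46.5 to +46.5 mm, roof 56 to 64 mm above the bench; channel 75 mm wide. In front of it the bare apron. Yaw about 90 degrees.
- plunger_lift (a joint): Pull-up of the plunger, m: 0 = down, its 12 mm pin through the pallet's hole; travel 0.028. Spring: 7 N at 0, 12 N at 0.024. A cross bar under the knob sits in a deep slot of the collar: the knob turns only when lifted 0.023 or more. In the rest notch it reads 0.018 (pin 9 mm clear above the plate); on the rim beside the notch 0.022.
- plunger_twist (a joint): Turn of the knob, rad, counter-clockwise from above positive: 0 = over the deep slot (locked), rest notch at 1.2 (play about 0.1), end stop at 1.34. Turns easily; no spring turns it back.
- knob_grip (a point): Grip point of the black knob, on the plunger axis (dock x +52 mm, y 0), 114 mm above the bench when down; moves with it. The knob is an upright bar 14 mm thick (own x), 54 long (own y), 28 high: 10 mm above to 18 mm below this point. Steel collar below: 20 mm radius, top 25 mm below this point when down. Axes as the dock's at twist 0.
- pallet: Loose rocker-shaft pallet, 0.45 to 0.7 kg: aluminium plate 140 (x) x 70 (y) x 12 mm, origin at the centre of its underside. Orange tab at its -x end, square 16 mm hole for the pin at x = +52 mm, steel shaft on two dark blocks above. Starts docked: origin at dock_seat within 1 mm, axes as the dock's, lying on the base plate.
- tab_grip (a point): Grip point in the pallet's orange upright tab, 26 mm above the pallet's underside, at pallet x = -87.5 mm. Tab 35 mm long (x), 16 mm thick (y), 36 mm high from the underside. 25 mm or more free on both y sides when on the dock.
- shaft_grip (a point): Grip point on the axis of the pallet's steel shaft, pallet x = -8 mm, 36 mm above the underside, within about 10 mm of the centre of mass. Shaft 14 mm diameter along pallet x, free for 32 mm to either side of this point; plate top 24 mm below it. Out of reach while under the bridge.
- dock_seat (a point): Where the docked pallet's origin lies: dock origin, 8 mm above the bench (apron level). Axes as the dock's. The pallet is wholly clear of the bridge when its origin is more than 130 mm from here towards -x; the apron carries its plate in full up to 185 mm.
- cradle: Fixed blue cradle, 200 x 96 mm, floor 6 mm; origin on the bench below the seated plate's centre, x along it. Walls 17 mm high leave 3.5 mm around the plate. At -x two cheeks 42 mm high stand 26 mm apart: the pallet's tab goes between them, with no room for fingers beside it. May have changed places with the yellow bin.
- cradle_seat (a point): Where the seated pallet's origin belongs: cradle origin, 6 mm above the bench. Axes as the cradle's; the seated pallet's axes point the same way.
- cradle_slot (a point): Where the seated pallet's tab_grip belongs: between the cheeks, at cradle x = -87.5 mm, 32 mm above the bench.
- parts_bin: Fixed yellow bin with bolts, 170 x 95 x 35 mm, origin under its centre; not needed.
- piston: Loose aluminium piston, 72 mm diameter, 50 mm high; bystander.
- hammer: Loose hammer with orange handle; bystander.
- wrench: Loose steel wrench, 160 mm; bystander.
- screwdriver: Loose red screwdriver; bystander.
- spray_can: Loose green spray can, 66 mm diameter, 170 mm high; bystander.
- multimeter: Loose orange multimeter, 85 x 160 x 36 mm; bystander.
- mug: Loose white mug, 80 mm diameter, 90 mm high; bystander.
Things that resemble listed ones, but are neither listed nor needed, are in the scene too. Leave any turquoise look-alike of the pallet alone.

How it is judged:
By the outcome, as a careful person would: the job done as asked, in the order asked, and still so for the second after the job is handed in, with the robot touching nothing.
It also fails if it takes over 62 s, if anything falls off the work surface, if the arm or the gripper's body presses on something with over 40 N, if the wrist force passes 120 N, or if a joint passes its speed limit or range.

## Working session

There is one attempt and no reset: what is moved stays moved. The work goes in short steps, Python scripts to look and compute and a shell command to move; the robot and the scene stay as the last step left them, time stands still between calls to the robot, and variables do not carry over. Pictures are saved under pics/ and viewed, and the job is handed in when it is done.

```bash
ls; mkdir -p pics; python3 - <<'E'
from plant import monitor, optics, robot
import cv2
s=monitor.read_state();print(s); print(robot.tip_extent)
for n in("top","side"):
    c=optics.read_camera(n);cv2.imwrite(f"pics/{n}0.png",c["image"]);print(n,{k:v for k,v in c.items() if k!="image"})
E
```

```text
pics
{'t': 0.0, 'q': array([ 1.20859737e+00,  1.31174289e-01,  1.48927502e+00, -7.59373695e-06,
        1.52304164e+00, -8.53784128e-02]), 'dq': array([-0.00088464, -0.00062654,  0.00037727, -0.00139039,  0.00148929,
        0.00024137]), 'joint_torque': array([ 3.01371847e-04, -5.59804308e+01, -4.91767430e+01,  7.67102279e-02,
        3.50029359e-02, -1.51207119e-04]), 'tool_pos': array([0.16374427, 0.57662895, 0.22558197]), 'orientation': array([-1.56170757,  0.21766979, -0.2170178 ]), 'force': array([-0.17579903, -0.05393858,  0.23516897]), 'wrist_torque': array([-0.00687442,  0.00285773,  0.01474157]), 'opening': 0.09298461540345694}
0.008
top {'fx': 426.53163943221665, 'fy': 426.53163943221665, 'cx': 259.7508659538588, 'cy': 192.23993379522062, 'rvec': array([ 2.18651133, -2.20679837,  0.03993175]), 'tvec': array([0.00900742, 0.55437678, 1.3033093 ])}
side {'fx': 353.464207387325, 'fy': 353.464207387325, 'cx': 251.51802183746142, 'cy': 191.6822355860426, 'rvec': array([ 2.26896412, -0.18104441,  0.07344941]), 'tvec': array([-0.52716592,  0.14304216,  1.02972864])}
```

View pics/top0.png

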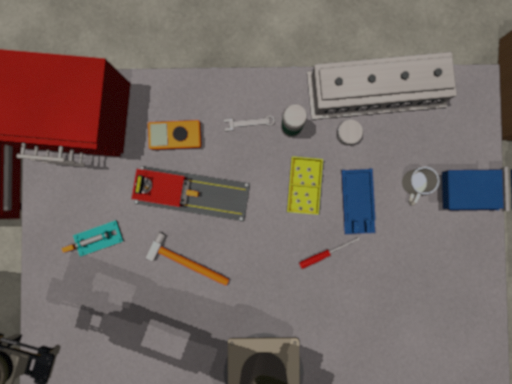

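View pics/side0.png

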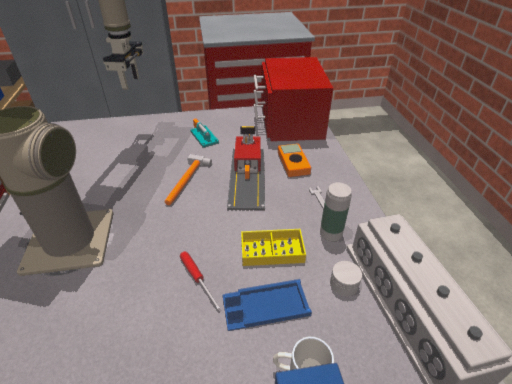

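```bash
cat > h.py <<'E'
from plant import monitor, optics, robot
import cv2, numpy as np
from scipy.spatial.transform import Rotation as R
def cam(n):
    c=optics.read_camera(n); c["K"]=np.array([[c["fx"],0,c["cx"]],[0,c["fy"],c["cy"]],[0,0,1]])
    c["R"]=cv2.Rodrigues(c["rvec"])[0]; c["o"]=-c["R"].T@c["tvec"]; return c
def plane(c,px,z):
    p=np.atleast_2d(px).astype(float); d=(c["R"].T@(np.linalg.inv(c["K"])@np.c_[p,np.ones(len(p))].T)).T
    return c["o"]+d*((z-c["o"][2])/d[:,2])[:,None]
def proj(c,P): return cv2.projectPoints(np.atleast_2d(P).astype(float),c["rvec"],c["tvec"],c["K"],None)[0][:,0]
def tri(c1,p1,c2,p2):
    P=[c["K"]@np.c_[c["R"],c["tvec"]] for c in(c1,c2)]
    X=cv2.triangulatePoints(P[0],P[1],np.array(p1,float),np.array(p2,float));return (X[:3]/X[3]).ravel()
def crop(c,name,x0,y0,x1,y1,s):
    cv2.imwrite(f"pics/{name}.png",cv2.resize(c["image"][y0:y1,x0:x1],None,fx=s,fy=s,interpolation=cv2.INTER_CUBIC))
def rows(s=None):
    s=s or monitor.read_state(); return R.from_rotvec(s["orientation"]).as_matrix()
E
python3 - <<'E'
from h import *
c=cam("top");d=cam("side")
crop(c,"t1",120,155,260,235,5.5); crop(c,"t2",330,155,390,245,6); crop(d,"s1",205,110,285,220,5.3);crop(d,"s2",210,270,320,340,7)
print(c["o"],d["o"]);print(rows().round(3))
E
```

```text
[ 0.49818111 -0.00427685  1.32583074] [ 0.41910982 -0.76638455  0.77182104]
[[ 0.962 -0.     0.273]
 [-0.273 -0.001  0.962]
 [-0.    -1.    -0.001]]
```

View pics/t1.png

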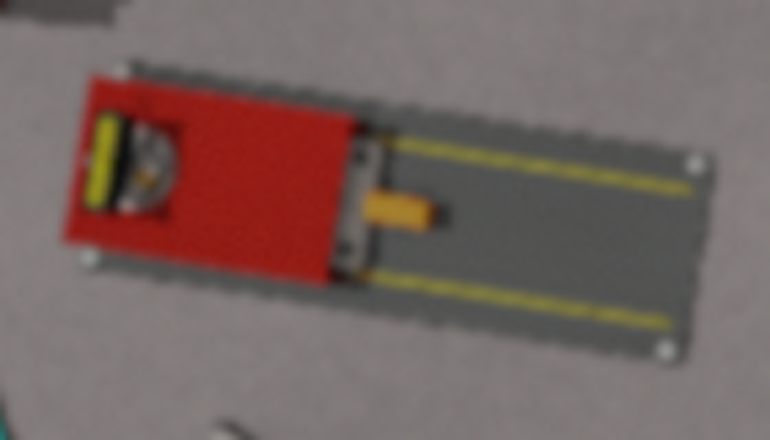

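View pics/t2.png

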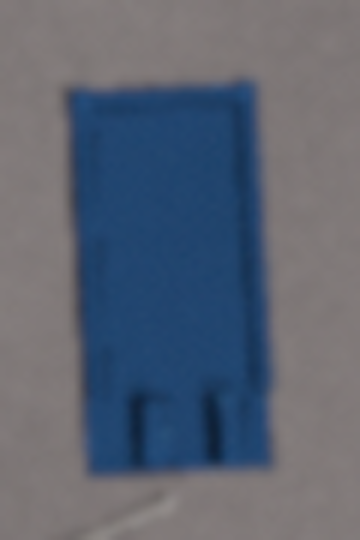

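View pics/s1.png

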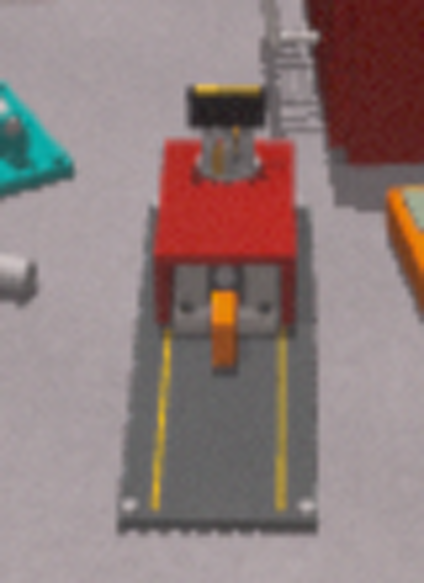

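View pics/s2.png

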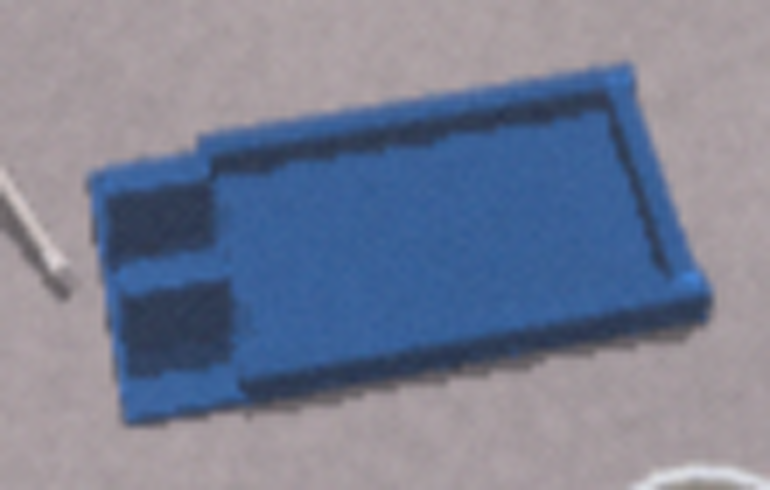

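```bash
cat > m.py <<'E'
from h import *
c=cam("top");d=cam("side")
def mask(c,lo,hi,box):
    x0,y0,x1,y1=box; hsv=cv2.cvtColor(c["image"],cv2.COLOR_BGR2HSV); m=cv2.inRange(hsv,lo,hi); z=np.zeros_like(m); z[y0:y1,x0:x1]=m[y0:y1,x0:x1]; return z
def big(m):
    k=max(cv2.findContours(m,cv2.RETR_EXTERNAL,cv2.CHAIN_APPROX_NONE)[0],key=cv2.contourArea); return k[:,0].astype(float)
def rect(P):
    (cx,cy),(w,h),a=cv2.minAreaRect((P[:,:2]*1000).astype(np.float32)); return np.round([cx,cy,w,h,a],1)
red=mask(c,(0,150,60),(6,255,255),(120,155,260,235)); P=plane(c,big(red),.064);print("red",rect(P))
blue=mask(c,(95,100,30),(125,255,255),(330,155,390,245)); k=big(blue);print("cradle z17",rect(plane(c,k,.017)),"z0",rect(plane(c,k,.0)))
f=lambda u,v,x0,y0,s:((u+.5)/s-.5+x0,(v+.5)/s-.5+y0)
for n,p,z in(("screwR",[(695,164),(666,350),(123,70),(89,258)],.010),("roof",[(92,75),(357,118),(328,285),(65,242)],.064),("knobtop",[(97,112),(120,114),(86,207),(108,210)],.124),("tabtop",[(366,190),(432,198),(432,228),(364,222)],.044)):
    q=plane(c,[f(u,v,120,155,5.5) for u,v in p],z);print(n,(q[:,:2]*1000).round(1).tolist(),(q[:,:2].mean(0)*1000).round(1))
q=plane(c,[f(u,v,330,155,6) for u,v in[(68,90),(256,85),(272,465),(90,472)]],.017);print("cradle",(q*1000).round(1).tolist())
g=lambda u,v:f(u,v,205,110,5.3)
print("knob side", (plane(d,[g(192,86),g(265,86)],.124)*1000).round(1).tolist())
print("tab side", (plane(d,[g(212,292),g(237,292)],.044)*1000).round(1).tolist())
print("roof side", (plane(d,[g(153,252),g(296,256),g(296,143),g(165,142)],.064)*1000).round(1).tolist())
g=lambda u,v:f(u,v,210,270,7)
q=plane(d,[g(632,66),g(712,290)],.017);print("cradle side",(q*1000).round(1).tolist())
q=plane(d,[g(92,176),g(124,410)],.042);print("cheek side",(q*1000).round(1).tolist())
E
python3 m.py
```

```text
red [569.9 304.8 146.1  91.2  80. ]
cradle z17 [ 524.8 -297.4  194.1   93.5    1.7] z0 [ 525.1 -301.2  196.7   94.7    1.7]
screwR [[579.1, 46.3], [474.9, 63.4], [635.3, 368.5], [529.5, 387.4]] [554.7 216.4]
roof [[627.1, 370.0], [602.4, 226.6], [512.5, 242.3], [536.9, 384.3]] [569.7 305.8]
knobtop [[601.9, 349.6], [600.7, 337.7], [553.0, 355.1], [551.3, 343.7]] [576.7 346.5]
tabtop [[564.5, 225.4], [559.8, 189.2], [543.3, 189.2], [547.0, 226.5]] [553.6 207.6]
cradle [[621.6, -246.3, 17.0], [623.2, -342.5, 17.0], [429.1, -346.7, 17.0], [426.4, -254.1, 17.0]]
knob side [[551.6, 358.4, 124.0], [600.8, 350.0, 124.0]]
tab side [[545.4, 228.5, 44.0], [561.6, 225.8, 44.0]]
roof side [[509.8, 252.0, 64.0], [602.0, 231.8, 64.0], [626.5, 370.2, 64.0], [534.3, 387.2, 64.0]]
cradle side [[619.7, -248.1, 17.0], [623.0, -340.1, 17.0]]
cheek side [[420.8, -279.3, 42.0], [422.8, -365.0, 42.0]]
```

```bash
python3 - <<'E'
from h import *
c=cam("top");d=cam("side")
crop(c,"t3",0,40,150,200,3.7); crop(d,"s3",230,40,340,160,5)
E
```

```text
(no output)
```

View pics/t3.png

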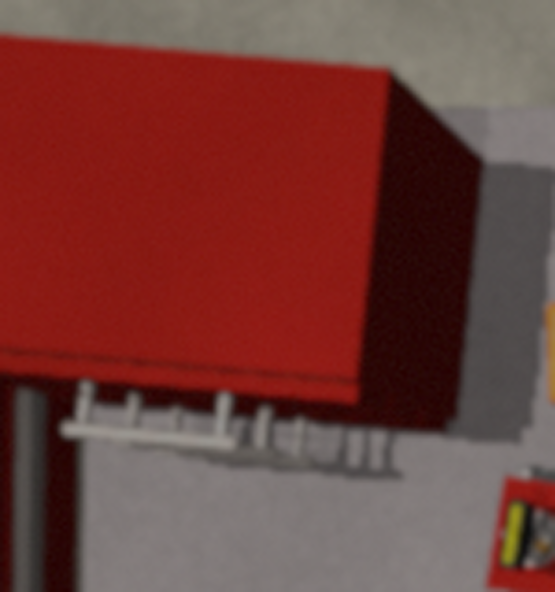

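View pics/s3.png

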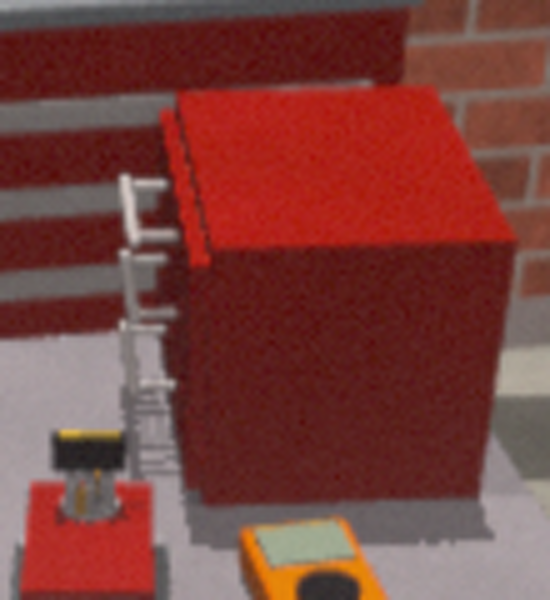

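```bash
python3 - <<'E'
from h import *
c=cam("top");d=cam("side")
f=lambda u,v,x0,y0,s:((u+.5)/s-.5+x0,(v+.5)/s-.5+y0)
a=[f(u,v,0,40,3.7) for u,v in[(448,430),(480,160),(358,402),(390,70),(60,430),(235,440)]]
b=[f(u,v,230,40,5) for u,v in[(200,500),(478,497),(200,265),(517,240),(205,247)]]
print("base top",(plane(c,a[:2],0)*1000).round().tolist(),"base side",(plane(d,b[:2],0)*1000).round().tolist())
print("topcorner",tri(c,a[2],d,b[2]),tri(c,a[3],d,b[3]))
print(b[2],proj(d,tri(c,a[2],d,b[2])))
# start gripper
s=monitor.read_state();M=rows();o=s["tool_pos"]
for P in ([0,8e-3,0],[0,-.076,.094],[0,-.076,-.094],[.037,-.076,.0]): print(proj(d,o+M@np.array(P)))
crop(d,"s4",70,0,170,100,6)
E
```

```text
base top [[673.0, 438.0, 0.0], [904.0, 412.0, 0.0]] base side [[678.0, 444.0, 0.0], [902.0, 410.0, 0.0]]
topcorner [0.66783894 0.43256625 0.20877218] [0.90146915 0.40668944 0.22168379]
(269.6, 92.6) [[268.9395581   92.64005355]]
[[131.28050718  83.77442497]]
[[135.54636304  52.70416131]]
[[115.39940471  71.61782254]]
[[135.79155501  62.01503704]]
```

View pics/s4.png

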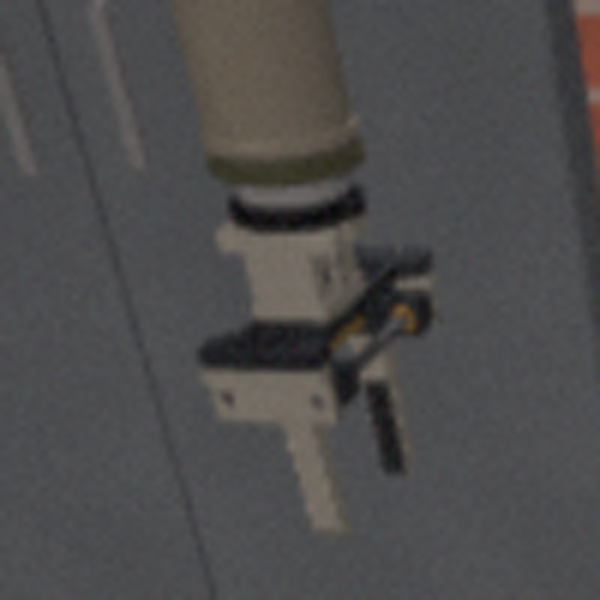

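Candidates: the docked pallet has its orange tab at top (193,193) under the red bridge. The turquoise look-alike at (98,238), tab (68,248), is not wanted. The knob is the black bar with the yellow top at (140,184). The cradle is the blue tray with cheeks at (358,200), not the blue box at (475,190). The close crops confirm these choices.

```bash
python3 -m inch '[[[0,0,0,0,-0.103,0],[56,0,-19.6,0,0,0],[56,0,-19.6,0,0,0],[56,0,-19.6,0,0,0],[56,0,-19.6,0,0,0],[56,0,-19.6,0,0,0],[56,0,-19.6,0,0,0],[56,0,-19.6,0,0,0]]]' 60 30
```

```text
t: 1.5
tool_pos: [0.5279, 0.3731, 0.2268]
orientation: [-1.566, 0.136, -0.137]
force: [0.4, 1.2, -0.5]
opening: 0.06
```

```bash
cat >> h.py <<'E'
def to(P,yawz=None):
    s=monitor.read_state();M=rows(s);d=M.T@(np.array(P)-s["tool_pos"])*1000
    yz=np.degrees(np.arctan2(M[1,2],M[0,2]));tilt=np.degrees(np.arccos(min(1,-M[2,1])))
    print("d",d.round(1),"yaw z",yz.round(2),"tilt",tilt.round(2),"t",s["t"],"pos",s["tool_pos"].round(4),"F",s["force"].round(1))
E
python3 -c "
from h import *
to([.5767,.3452,.105])"
```

```text
d [ 52.8 121.8 -19.1] yaw z 80.04 tilt 0.03 t 1.5 pos [0.5279 0.3731 0.2268] F [ 0.4  1.2 -0.5]
```

```bash
python3 -m inch '[[[52.8,0,-19,0,0,0],[0,35,0,0,0,0],[0,30,0,0,0,0],[0,0,0,0,0,0]]]'
python3 - <<'E'
from h import *
to([.5767,.3452,.105])
c=cam("top");d=cam("side");crop(c,"t5",110,140,210,220,7);crop(d,"s5",190,70,310,200,4.5)
E
```

```text
t: 2.0
tool_pos: [0.5732, 0.3452, 0.1581]
orientation: [-1.57, 0.141, -0.133]
force: [-0.8, 0.1, -0.2]
opening: 0.06
d [ 3.7 53.   0.8] yaw z 80.02 tilt 0.36 t 2.0 pos [0.5732 0.3452 0.1581] F [-0.8  0.1 -0.2]
```

View pics/s5.png

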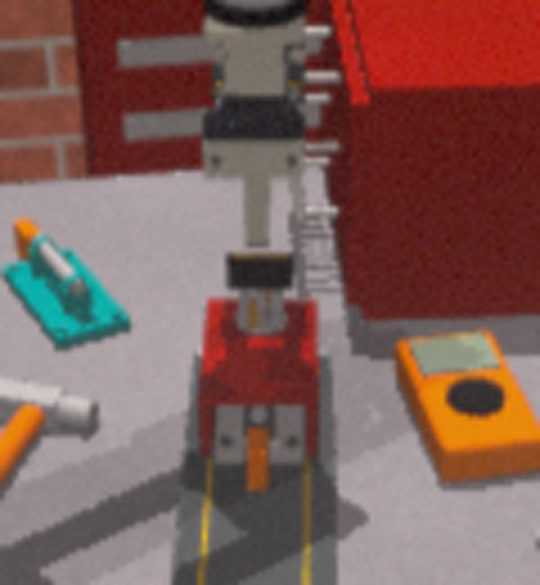

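View pics/t5.png

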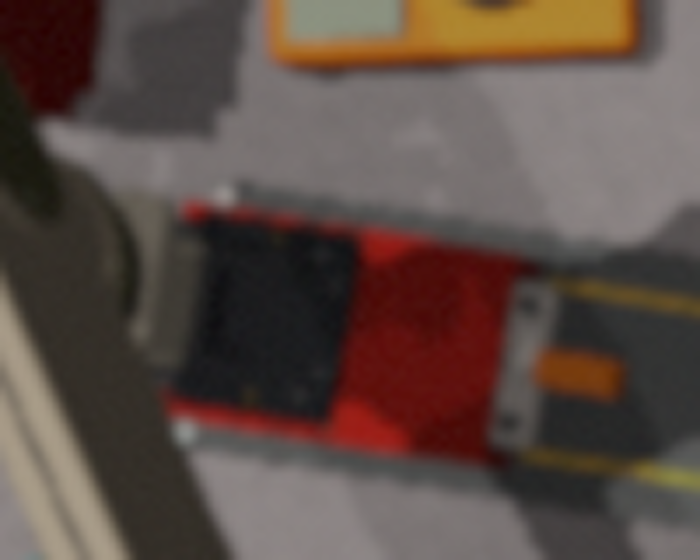

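Side view: the near finger at (257,210) is centred over the knob (258,270). Descending and closing.

```bash
python3 -m inch '[[[3.7,27,0.8,0,0,0],[0,26,0,0,0,0],[0,0,0,0,0,0]]]'; python3 -m inch '[[[0,0,0,0,0,0],[0,0,0,0,0,0],[0,0,0,0,0,0],[0,0,0,0,0,0]]]' 0 45;python3 -c "
from h import *
to([.5767,.3452,.105])"
```

```text
t: 2.48
tool_pos: [0.5781, 0.3465, 0.1082]
orientation: [-1.567, 0.137, -0.135]
force: [-0.2, 0.6, -0.1]
opening: 0.0599
t: 2.98
tool_pos: [0.5791, 0.3467, 0.1092]
orientation: [-1.566, 0.136, -0.137]
force: [-0.6, -0.5, -0.1]
opening: 0.0245
d [-2.1  4.2 -1.9] yaw z 80.04 tilt 0.05 t 2.975 pos [0.5791 0.3467 0.1092] F [-0.6 -0.5 -0.1]
```

```bash
python3 -m inch '[[[-2.1,3.5,-1.9,0,0,0],[0,0,0,0,0,0],[0,0,0,0,0,0],[0,0,0,0,0,0]]]';python3 -c "
from h import *
to([.5767,.3452,.105])"
```

```text
t: 3.48
tool_pos: [0.5772, 0.3471, 0.1061]
orientation: [-1.563, 0.134, -0.138]
force: [3.3, 7.4, 0.6]
opening: 0.0137
d [-0.2  1.  -1.9] yaw z 80.08 tilt 0.27 t 3.475 pos [0.5772 0.3471 0.1061] F [3.3 7.4 0.6]
```

```bash
python3 -m inch '[[[0,0,2.5,0,0,0],[0,-13,0,0,0,0],[0,-13,0,0,0,0],[0,0,0,0,0,0],[0,0,0,0,0,0]]]';python3 -c "
from h import *
to([.5767,.3452,.105]);print(monitor.read_state()['wrist_torque'])"
```

```text
t: 4.1
tool_pos: [0.5769, 0.3475, 0.1291]
orientation: [-1.566, 0.137, -0.136]
force: [8.6, 6.1, -13.1]
opening: 0.0137
d [ 0.2 24.1 -2.3] yaw z 80.04 tilt 0.01 t 4.1 pos [0.5769 0.3475 0.1291] F [  8.6   6.1 -13.1]
[ 1.01448608 -1.76545475 -0.05910472]
```

```bash
python3 -m inch '[[[1.5,-2,1.5,0,0,0],[0,0,0,0,0,0]]]';python3 -c "
from h import *
to([.5767,.3452,.105])"
```

```text
t: 4.35
tool_pos: [0.5774, 0.3479, 0.1304]
orientation: [-1.569, 0.139, -0.134]
force: [3.3, 1.3, -13.3]
opening: 0.0136
d [-0.2 25.4 -2.7] yaw z 80.03 tilt 0.23 t 4.35 pos [0.5774 0.3479 0.1304] F [  3.3   1.3 -13.3]
```

```bash
python3 -m inch '[[[0,-0.5,0,0,-0.15,0],[0,0,0,0,-0.15,0],[0,0,0,0,-0.15,0],[0,0,0,0,-0.15,0],[0,0,0,0,-0.15,0],[0,0,0,0,-0.15,0],[0,0,0,0,-0.15,0],[0,0,0,0,-0.15,0]]]';python3 -m inch '[[[0,0,0,0,0,0]]]';python3 - <<'E'
from h import *
to([.5767,.3452,.105]);print(monitor.read_state()['wrist_torque'])
d=cam("side");crop(d,"s6",190,70,310,200,4.5)
E
```

```text
t: 5.35
tool_pos: [0.5768, 0.3495, 0.1317]
orientation: [-1.415, -0.801, 0.806]
force: [-0.7, 7.9, -13.0]
opening: 0.0136
t: 5.48
tool_pos: [0.5768, 0.3496, 0.1317]
orientation: [-1.416, -0.799, 0.804]
force: [-0.2, 7.1, -13.4]
opening: 0.0139
d [-3.7 26.7 -2.3] yaw z 148.97 tilt 0.21 t 5.475 pos [0.5768 0.3496 0.1317] F [ -0.2   7.1 -13.4]
[ 1.383587   -0.37385257  0.00331425]
```

View pics/s6.png

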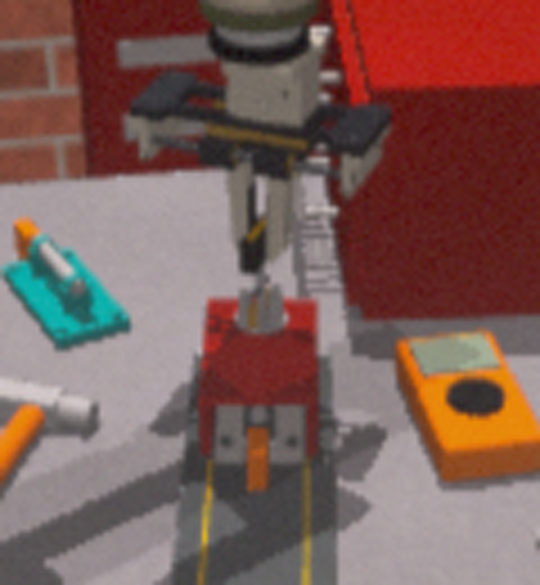

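Knob turned 1.2 rad with the tool. Lowering into the notch and watching the force.

```bash
python3 -m inch '[[[0,2,0,0,0,0],[0,2,0,0,0,0],[0,2,0,0,0,0],[0,2,0,0,0,0],[0,0,0,0,0,0]]]';python3 - <<'E'
from h import *
to([.5767,.3452,.105])
E
```

```text
t: 6.15
tool_pos: [0.5768, 0.3496, 0.1241]
orientation: [-1.416, -0.798, 0.802]
force: [-0.3, 5.9, -10.4]
opening: 0.0139
d [-3.8 19.1 -2.2] yaw z 148.84 tilt 0.19 t 6.15 pos [0.5768 0.3496 0.1241] F [ -0.3   5.9 -10.4]
```

```bash
python3 -m inch '[[[0,2,0,0,0,0],[0,1,0,0,0,0],[0,0,0,0,0,0]]]';python3 - <<'E'
from h import *
to([.5767,.3452,.105])
E
```

```text
t: 6.52
tool_pos: [0.5771, 0.3498, 0.1237]
orientation: [-1.416, -0.799, 0.801]
force: [-7.3, 2.6, 2.3]
opening: 0.0133
d [-4.1 18.7 -2.1] yaw z 148.85 tilt 0.15 t 6.525 pos [0.5771 0.3498 0.1237] F [-7.3  2.6  2.3]
```

```bash
python3 -m inch '[[[0,0,0,0,0,0],[0,0,0,0,0,0],[0,0,0,0,0,0],[0,-30,0,0,0,0],[0,-40,0,0,0,0]]]' 50;python3 - <<'E'
from h import *
to([.5767,.3452,.105])
d=cam("side");crop(d,"s7",190,70,310,200,4.5)
E
```

```text
t: 7.15
tool_pos: [0.5777, 0.348, 0.1917]
orientation: [-1.419, -0.796, 0.802]
force: [1.0, 0.4, 0.2]
opening: 0.0496
d [-2.7 86.7 -0.7] yaw z 148.78 tilt 0.19 t 7.15 pos [0.5777 0.348  0.1917] F [1.  0.4 0.2]
```

View pics/s7.png

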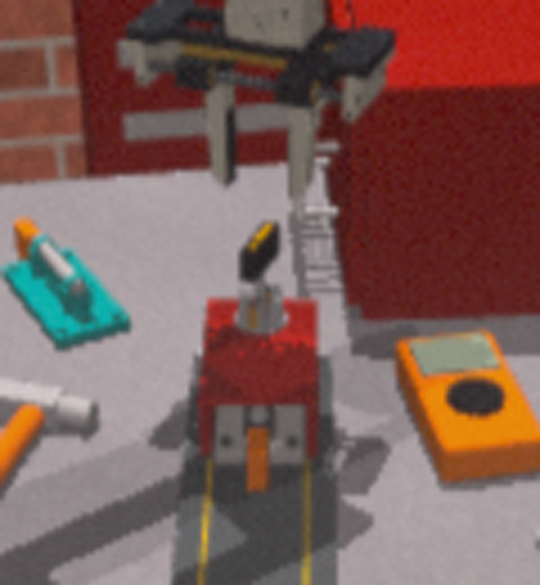

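```bash
python3 -m inch '[[[0,0,0,0,-0.186,0],[0,0,0,0,-0.186,0],[0,0,0,0,0,0]]]' 40;python3 - <<'E'
from h import *
to([.553,.209,.024]);print(monitor.read_state()['q'])
E
```

```text
t: 7.58
tool_pos: [0.5787, 0.3486, 0.1927]
orientation: [-1.287, -1.08, 1.08]
force: [-0.3, -0.2, 0.9]
opening: 0.04
d [-142.   168.7    1.2] yaw z 170.03 tilt 0.02 t 7.575 pos [0.5787 0.3486 0.1927] F [-0.3 -0.2  0.9]
[ 4.66335115e-01  3.49345199e-01  1.29615613e+00 -7.28073224e-05
  1.49583605e+00 -2.50130174e+00]
```

q6 would run out of range while pulling, so I'm making a half turn first.

```bash
python3 -m inch '[[[0,0,0,0,0.185,0],[0,0,0,0,0.185,0],[0,0,0,0,0.185,0],[0,0,0,0,0.185,0],[0,0,0,0,0.185,0],[0,0,0,0,0.185,0],[0,0,0,0,0.185,0],[0,0,0,0,0.185,0]]]'
python3 -m inch '[[[0,0,0,0,0.185,0],[0,0,0,0,0.185,0],[0,0,0,0,0.185,0],[0,0,0,0,0.185,0],[0,0,0,0,0.185,0],[0,0,0,0,0.185,0],[0,0,0,0,0.185,0],[0,0,0,0,0.185,0]]]'
python3 -m inch '[[[0,0,0,0,0.181,0],[0,0,0,0,0,0]]]'
python3 - <<'E'
from h import *
to([.553,.209,.024]);print(monitor.read_state()['q'])
d=cam("side");crop(d,"s8",190,70,310,200,4.5)
E
```

```text
t: 8.57
tool_pos: [0.5786, 0.3486, 0.1925]
orientation: [-1.57, 0.073, -0.073]
force: [-0.2, 0.4, 0.6]
opening: 0.0401
t: 9.57
tool_pos: [0.5786, 0.3486, 0.1925]
orientation: [-1.208, 1.211, -1.211]
force: [-0.3, -0.3, -0.1]
opening: 0.0403
t: 9.82
tool_pos: [0.5787, 0.3486, 0.1926]
orientation: [-1.121, 1.337, -1.337]
force: [-0.7, 0.0, 0.3]
opening: 0.0398
d [141.9 168.6  -1. ] yaw z -10.02 tilt 0.0 t 9.825 pos [0.5787 0.3486 0.1926] F [-0.7  0.   0.3]
[ 4.66370428e-01  3.49514896e-01  1.29618935e+00 -5.39194004e-05
  1.49592156e+00  6.41331669e-01]
```

View pics/s8.png

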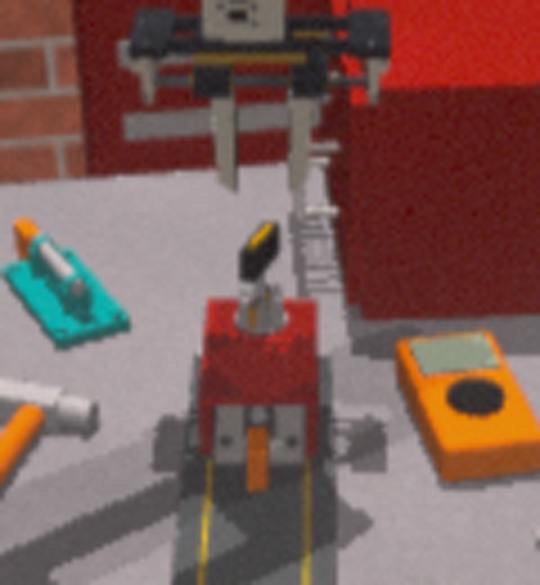

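```bash
python3 -m inch '[[[50,0,0,0,0,0],[50,0,0,0,0,0],[42,0,-1,0,0,0],[0,40,0,0,0,0],[0,50,0,0,0,0],[0,0,0,0,0,0]]]'
python3 - <<'E'
from h import *
to([.553,.209,.024])
d=cam("side");crop(d,"s9",190,70,310,200,4.5);c=cam("top");crop(c,"t9",120,155,260,235,5.5)
E
```

```text
t: 10.62
tool_pos: [0.5496, 0.2078, 0.0981]
orientation: [-1.132, 1.339, -1.332]
force: [0.1, 0.1, -0.3]
opening: 0.0401
d [-2.1 74.1  3.7] yaw z -9.77 tilt 0.52 t 10.625 pos [0.5496 0.2078 0.0981] F [ 0.1  0.1 -0.3]
```

View pics/s9.png

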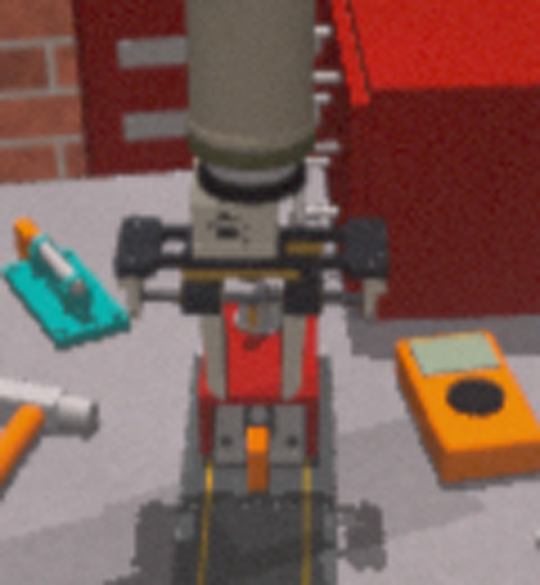

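View pics/t9.png

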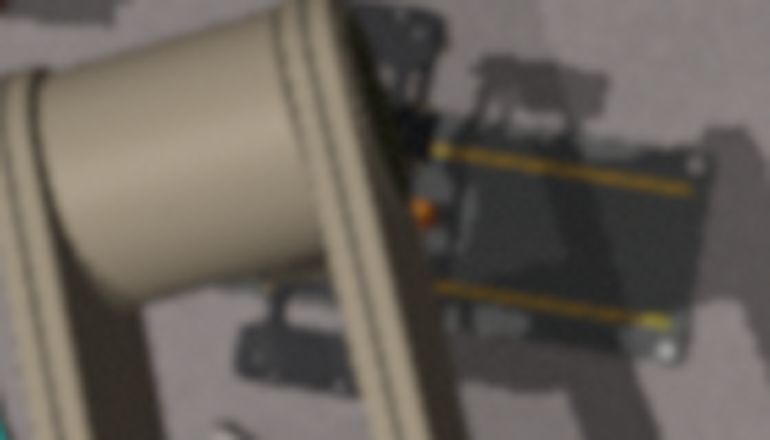

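```bash
python3 -m inch '[[[0,35,0,0,0,0],[0,35,0,0,0,0],[0,0,0,0,0,0],[0,0,0,0,0,0]]]'
python3 - <<'E'
from h import *
to([.553,.209,.025])
E
```

```text
t: 11.22
tool_pos: [0.5553, 0.2097, 0.0357]
orientation: [-1.119, 1.332, -1.335]
force: [0.9, 0.5, -0.3]
opening: 0.0397
d [ 1.1 10.7 -2.2] yaw z -9.83 tilt 0.22 t 11.225 pos [0.5553 0.2097 0.0357] F [ 0.9  0.5 -0.3]
```

```bash
python3 -m inch '[[[1,8,-1.5,0,0,0],[0,0,0,0,0,0]]]'; python3 -m inch '[[[0,0,0,0,0,0],[0,0,0,0,0,0],[0,0,0,0,0,0],[0,0,0,0,0,0]]]' 0 30
python3 - <<'E'
from h import *
to([.553,.209,.025])
E
```

```text
t: 11.48
tool_pos: [0.5518, 0.2083, 0.0251]
orientation: [-1.122, 1.334, -1.335]
force: [0.0, 0.5, -0.2]
opening: 0.04
t: 11.98
tool_pos: [0.5517, 0.2083, 0.0248]
orientation: [-1.123, 1.335, -1.335]
force: [0.4, 0.5, 1.6]
opening: 0.0159
d [-0.9 -0.2  1.1] yaw z -9.85 tilt 0.01 t 11.975 pos [0.5517 0.2083 0.0248] F [0.4 0.5 1.6]
```

```bash
python3 -m inch '[[[8,0,0,0,0,0],[12,0,0,0,0,0],[0,0,0,0,0,0]]]'
python3 - <<'E'
from h import *
to([.553,.209,.025])
E
```

```text
t: 12.35
tool_pos: [0.5481, 0.187, 0.0248]
orientation: [-1.123, 1.335, -1.336]
force: [-1.0, -4.0, 2.9]
opening: 0.0155
d [-22.6  -0.3   1.1] yaw z -9.91 tilt 0.07 t 12.35 pos [0.5481 0.187  0.0248] F [-1.  -4.   2.9]
```

```bash
python3 -m inch '[[[25,0,0,0,0,0],[25,0,0,0,0,0],[25,0,0,0,0,0],[25,0,0,0,0,0],[20,0,0,0,0,0],[17,0,0,0,0,0],[0,0,0,0,0,0]]]'
python3 - <<'E'
from h import *
to([.553,.209,.025])
d=cam("side");crop(d,"s10",190,70,310,230,3.6)
E
```

```text
t: 13.22
tool_pos: [0.5246, 0.0517, 0.0248]
orientation: [-1.123, 1.335, -1.337]
force: [-1.5, -4.1, 3.3]
opening: 0.0155
d [-159.8   -0.5    0.8] yaw z -9.94 tilt 0.09 t 13.225 pos [0.5246 0.0517 0.0248] F [-1.5 -4.1  3.3]
```

View pics/s10.png

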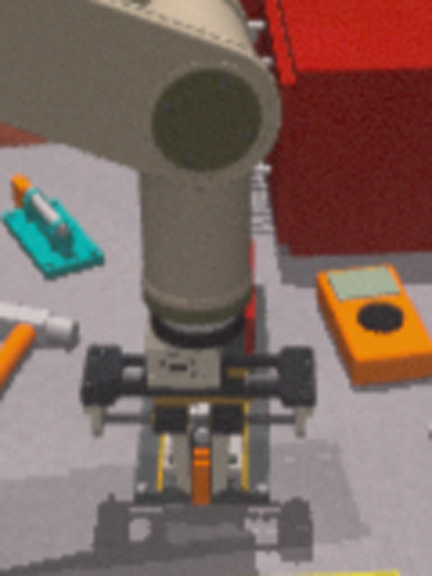

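```bash
python3 -m inch '[[[0,0,0,0,0,0],[0,0,0,0,0,0],[0,0,0,0,0,0],[0,-40,0,0,0,0],[0,-50,0,0,0,0],[0,-50,0,0,0,0]]]' 45
python3 -m inch '[[[-60,0,0,0,0,0],[-60,0,0,0,0,0],[-60,0,0,0,0,0],[0,0,0,0,0,0]]]'
python3 - <<'E'
from h import *
to([.553,.209,.025])
d=cam("side");crop(d,"s11",190,70,310,230,3.6);c=cam("top");crop(c,"t11",120,155,260,235,5.5)
E
```

```text
t: 14.02
tool_pos: [0.5244, 0.0539, 0.1658]
orientation: [-1.124, 1.335, -1.334]
force: [0.2, 0.3, 0.3]
opening: 0.045
t: 14.52
tool_pos: [0.5551, 0.2352, 0.1641]
orientation: [-1.125, 1.332, -1.33]
force: [-0.1, -0.4, -0.1]
opening: 0.045
d [ 26.3 139.1   2.4] yaw z -9.57 tilt 0.06 t 14.525 pos [0.5551 0.2352 0.1641] F [-0.1 -0.4 -0.1]
```

View pics/s11.png

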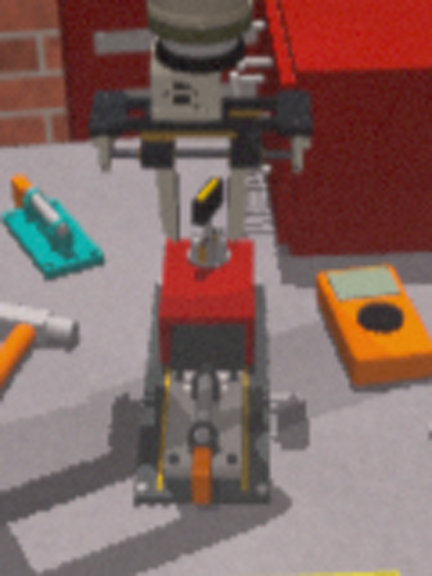

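View pics/t11.png

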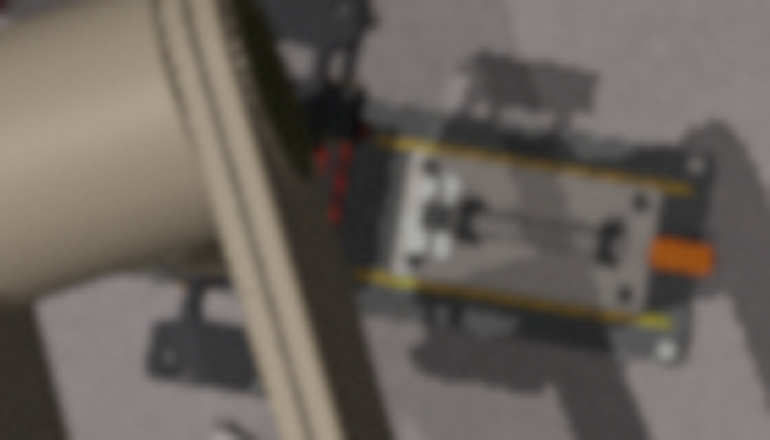

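```bash
python3 - <<'E'
from h import *
c=cam("top");d=cam("side")
f=lambda u,v,x0,y0,s:((u+.5)/s-.5+x0,(v+.5)/s-.5+y0)
t=lambda P,z:(plane(c,[f(u,v,120,155,5.5) for u,v in P],z)*1000).round(1)[:,:2]
print("blocks",t([(470,220),(610,243)],.044).tolist())
q=t([(410,150),(398,275),(662,190),(640,310)],.020);print("plate",q.tolist(),q.mean(0))
q=t([(652,240),(714,248),(711,276),(650,268)],.044);print("tab",q.tolist(),q.mean(0))
crop(d,"s12",225,145,275,215,8)
crop(c,"t12",185,175,260,225,10)
E
```

```text
blocks [[547.5, 168.4], [534.2, 91.8]]
plate [[587.9, 205.0], [518.2, 211.9], [564.2, 64.4], [497.5, 77.2]] [541.95  139.625]
tab [[535.6, 68.9], [531.0, 35.0], [515.7, 36.7], [520.4, 70.0]] [525.675  52.65 ]
```

View pics/s12.png

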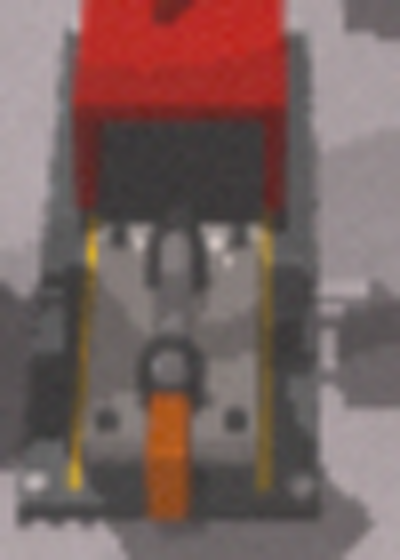

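View pics/t12.png

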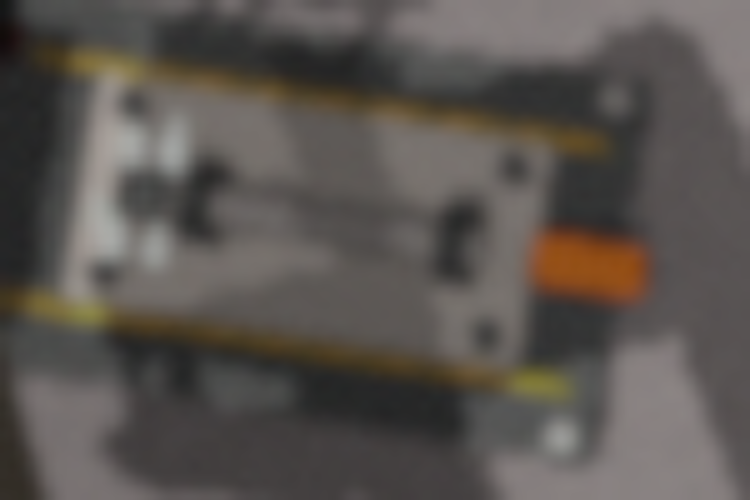

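```bash
python3 - <<'E'
from h import *
to([.5395,.1303,.034])
E
```

```text
d [100.8 130.5   1.5] yaw z -9.89 tilt 0.04 t 14.725 pos [0.5554 0.23   0.1644] F [-0.3  0.4 -0.6]
```

```bash
python3 -m inch '[[[50,0,0.8,0,0,0],[50.8,0,0.7,0,0,0],[0,40,0,0,0,0],[0,40,0,0,0,0],[0,25,0,0,0,0],[0,0,0,0,0,0],[0,0,0,0,0,0]]]'
python3 - <<'E'
from h import *
to([.5395,.1303,.034])
d=cam("side");crop(d,"s13",190,70,310,230,3.6)
E
```

```text
t: 15.6
tool_pos: [0.5406, 0.1307, 0.0611]
orientation: [-1.121, 1.334, -1.336]
force: [0.3, -0.5, 0.4]
opening: 0.0451
d [ 0.6 27.1 -1.1] yaw z -9.92 tilt 0.1 t 15.6 pos [0.5406 0.1307 0.0611] F [ 0.3 -0.5  0.4]
```

View pics/s13.png

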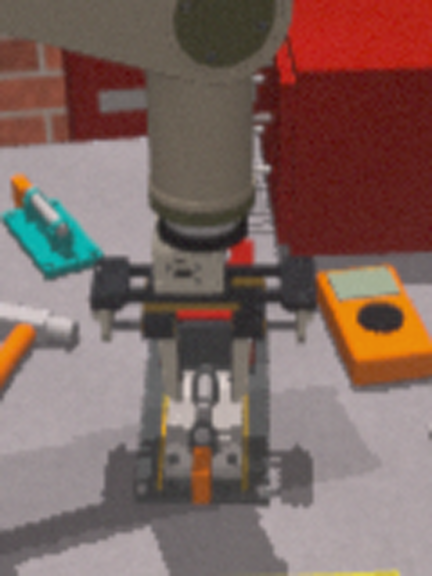

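The fingers straddle the shaft (205,385 in the crop). Going down the rest and gripping.

```bash
python3 -m inch '[[[0,25,0,0,0,0],[0,0,0,0,0,0],[0,0,0,0,0,0]]]'; python3 -m inch '[[[0,0,0,0,0,0],[0,0,0,0,0,0],[0,0,0,0,0,0],[0,0,0,0,0,0],[0,0,0,0,0,0]]]' 0 50
python3 - <<'E'
from h import *
to([.5395,.1303,.034])
E
```

```text
t: 16.02
tool_pos: [0.5406, 0.1315, 0.036]
orientation: [-1.122, 1.334, -1.335]
force: [-0.1, 0.4, 0.0]
opening: 0.0452
t: 16.65
tool_pos: [0.5395, 0.1314, 0.0347]
orientation: [-1.123, 1.335, -1.334]
force: [-3.0, -0.9, 3.4]
opening: 0.0124
d [1.1 0.7 0.1] yaw z -9.85 tilt 0.04 t 16.65 pos [0.5395 0.1314 0.0347] F [-3.  -0.9  3.4]
```

```bash
python3 -m inch '[[[0,-10,0,0,0,0],[0,-20,0,0,0,0],[0,-30,0,0,0,0],[0,-30,0,0,0,0],[0,-20,0,0,0,0],[0,0,0,0,0,0],[0,0,0,0,0,0]]]'
python3 - <<'E'
from h import *
to([.5395,.1303,.034]);print(monitor.read_state()['wrist_torque'],monitor.read_state()['opening'])
d=cam("side");crop(d,"s14",190,70,310,230,3.6);c=cam("top");crop(c,"t14",120,155,260,235,5.5)
E
```

```text
t: 17.52
tool_pos: [0.5391, 0.1312, 0.1435]
orientation: [-1.124, 1.336, -1.334]
force: [-0.6, 0.4, -6.1]
opening: 0.0124
d [  0.8 109.5   0.8] yaw z -9.85 tilt 0.1 t 17.525 pos [0.5391 0.1312 0.1435] F [-0.6  0.4 -6.1]
[-0.02354658  0.11601399  0.02540116] 0.012447936534134275
```

View pics/s14.png

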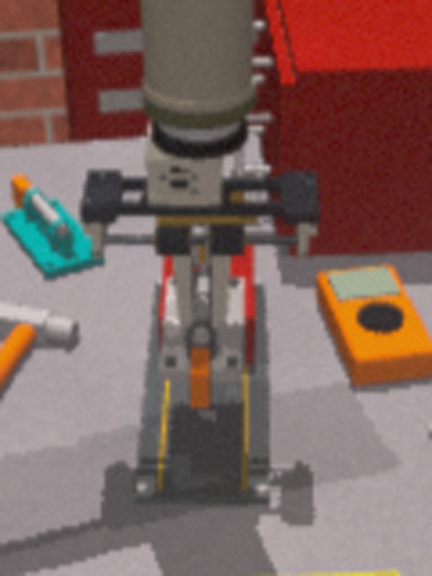

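View pics/t14.png

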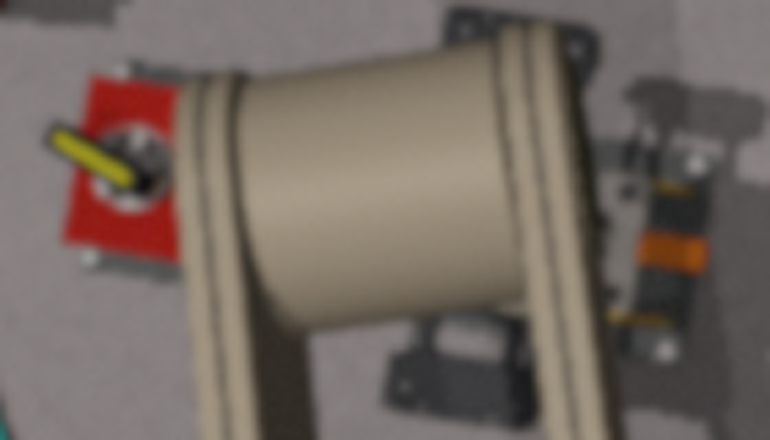

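```bash
python3 - <<'E'
from h import *
c=cam("top");d=cam("side")
def hc(c,name,x0,y0,x1,y1,s):
    g=c["image"][y0:y1,x0:x1,0].astype(float);g=np.clip((g-30)/(170-30)*255,0,255).astype(np.uint8)
    g=cv2.resize(g,None,fx=s,fy=s,interpolation=cv2.INTER_CUBIC);cv2.imwrite(f"pics/{name}.png",g)
hc(c,"t15",335,160,385,240,7);hc(d,"s15",215,275,315,335,8)
E
```

```text
(no output)
```

View pics/t15.png

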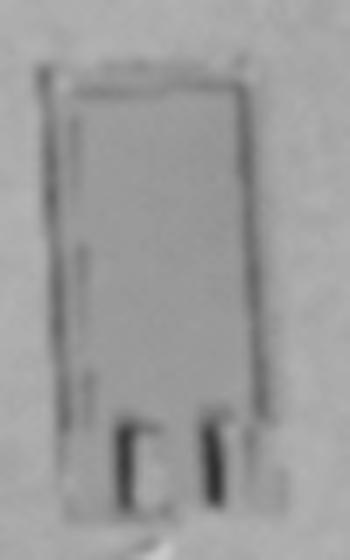

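View pics/s15.png

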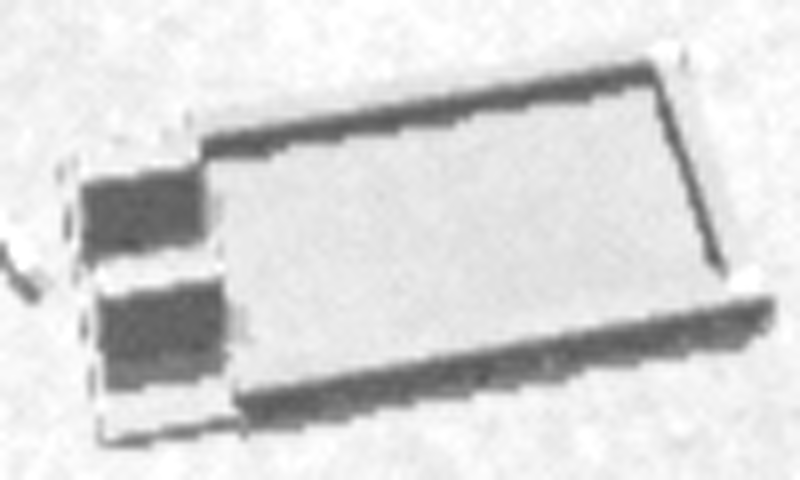

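```bash
python3 - <<'E'
from h import *
c=cam("top");d=cam("side")
f=lambda u,v,x0,y0,s:((u+.5)/s-.5+x0,(v+.5)/s-.5+y0)
T=lambda P,z:(plane(c,[f(u,v,335,160,7) for u,v in P],z)*1000).round(1)[:,:2]
S=lambda P,z:(plane(d,[f(u,v,215,275,8) for u,v in P],z)*1000).round(1)[:,:2]
def sh(n,q):
    e=q[-1]-q[0];print(n,q.tolist(),"ang",np.degrees(np.arctan2(e[1],e[0])).round(2))
sh("T left outer z17",T([(68,420),(52,80)],.017))
sh("T left outer z0",T([(61,420),(43,75)],.0))
sh("T right inner z17",T([(267,415),(247,90)],.017))
sh("T right inner z6",T([(258,415),(239,100)],.006))
sh("T +x inner z17",T([(80,88),(240,82)],.017))
sh("T +x inner z6",T([(80,97),(235,92)],.006))
sh("S far inner z17",S([(203,137),(648,66)],.017))
sh("S far inner z6",S([(205,160),(645,88)],.006))
sh("S near outer z17",S([(238,393),(775,298)],.017))
sh("S +x inner z17",S([(660,75),(725,265)],.017))
sh("S +x inner z6",S([(653,88),(715,270)],.006))
E
```

```text
T left outer z17 [[468.1, -254.0], [617.2, -249.6]] ang 1.69
T left outer z0 [[467.7, -254.1], [621.0, -248.8]] ang 1.98
T right inner z17 [[469.5, -340.8], [612.0, -335.0]] ang 2.33
T right inner z6 [[469.3, -339.7], [608.5, -334.1]] ang 2.3
T +x inner z17 [[613.6, -261.8], [615.5, -332.0]] ang -88.45
T +x inner z6 [[610.5, -263.9], [612.1, -332.4]] ang -88.66
S far inner z17 [[463.8, -260.8], [606.0, -257.6]] ang 1.29
S far inner z6 [[464.0, -261.8], [605.7, -258.1]] ang 1.5
S near outer z17 [[462.6, -346.7], [622.7, -342.2]] ang 1.61
S +x inner z17 [[608.9, -261.4], [611.1, -329.4]] ang -88.15
S +x inner z6 [[608.2, -258.5], [610.5, -324.1]] ang -87.99
```

```bash
python3 -m inch '[[[0,-3,0,0,0.171,0],[0,0,0,0,0.171,0],[0,0,0,0,0.171,0],[0,0,0,0,0.171,0],[0,0,0,0,0.171,0],[0,0,0,0,0.171,0],[0,0,0,0,0.171,0],[0,0,0,0,0.171,0]]]'
python3 - <<'E'
from h import *
to([.5305,-.2986,.1435])
E
```

```text
t: 18.82
tool_pos: [0.5397, 0.1313, 0.1473]
orientation: [-0.028, 2.209, -2.209]
force: [0.6, 0.1, -6.9]
opening: 0.0126
d [ 20.    3.8 429.6] yaw z -88.56 tilt 0.03 t 18.825 pos [0.5397 0.1313 0.1473] F [ 0.6  0.1 -6.9]
```

```bash
python3 -m inch '[[[2,0,25,0,0,0],[2,0,43,0,0,0],[2,0,43,0,0,0],[2,0,43,0,0,0],[2,0,43,0,0,0],[2,0,43,0,0,0],[2,0,43,0,0,0],[2,0,43,0,0,0]]]'
python3 -m inch '[[[2,0,43,0,0,0],[2,0,36,0,0,0],[0,0,25,0,0,0],[0,0,0,0,0,0],[0,0,0,0,0,0]]]'
python3 - <<'E'
from h import *
to([.5305,-.2986,.1435])
c=cam("top");d=cam("side");crop(c,"t16",320,150,400,250,5.5);crop(d,"s16",190,180,340,340,3.5)
E
```

```text
t: 19.82
tool_pos: [0.5336, -0.1964, 0.1474]
orientation: [-0.034, 2.206, -2.206]
force: [0.3, -0.9, -6.5]
opening: 0.013
t: 20.45
tool_pos: [0.5331, -0.2982, 0.1472]
orientation: [-0.035, 2.207, -2.205]
force: [-0.5, 1.1, -5.3]
opening: 0.0126
d [2.6 3.7 0.3] yaw z -88.22 tilt 0.07 t 20.45 pos [ 0.5331 -0.2982  0.1472] F [-0.5  1.1 -5.3]
```

View pics/t16.png

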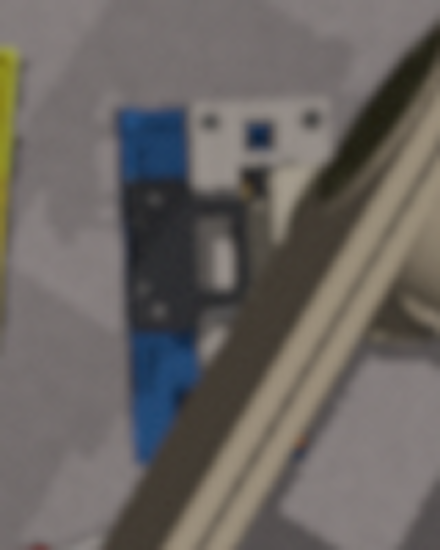

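View pics/s16.png

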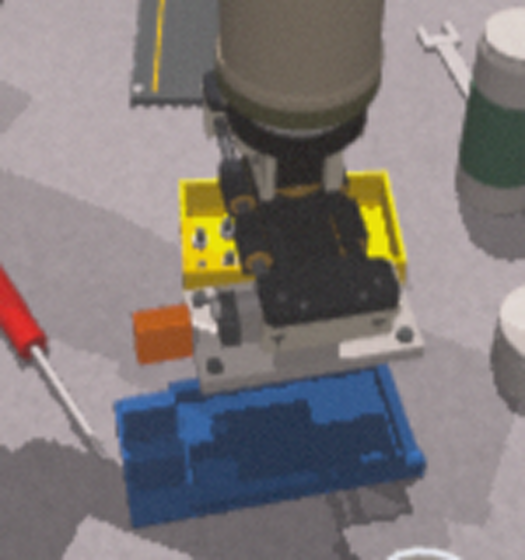

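```bash
python3 -m inch '[[[2.4,0,0,0,0,0],[0,30,0,0,0,0],[0,25,0,0,0,0],[0,12,0,0,0,0],[0,0,0,0,0,0],[0,0,0,0,0,0]]]'
python3 - <<'E'
from h import *
to([.5305,-.2986,.0327])
c=cam("top");d=cam("side");crop(c,"t17",330,155,400,245,6.5);crop(d,"s17",205,240,325,340,6.5)
E
```

```text
t: 21.3
tool_pos: [0.5315, -0.2996, 0.0821]
orientation: [-0.032, 2.204, -2.206]
force: [-0.2, 0.5, -5.4]
opening: 0.013
d [ 1.  49.4 -1.1] yaw z -88.23 tilt 0.12 t 21.3 pos [ 0.5315 -0.2996  0.0821] F [-0.2  0.5 -5.4]
```

View pics/t17.png

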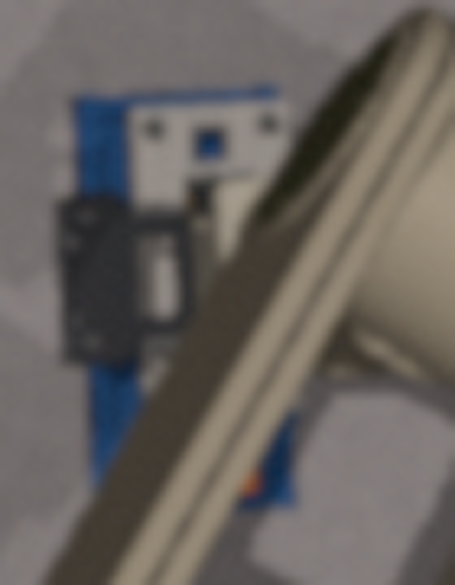

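View pics/s17.png

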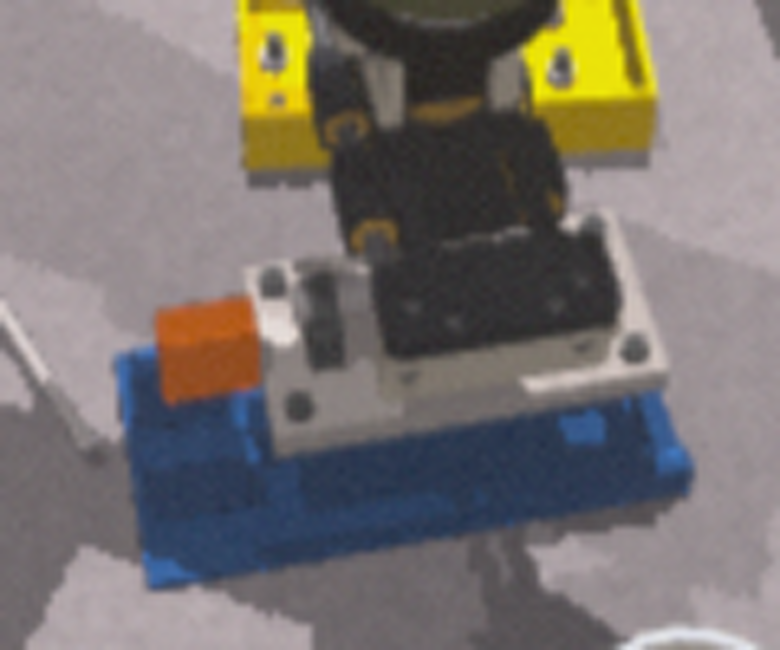

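```bash
python3 - <<'E'
from h import *
c=cam("top");d=cam("side")
f=lambda u,v,x0,y0,s:((u+.5)/s-.5+x0,(v+.5)/s-.5+y0)
O=np.array([538,-298.4]);a=np.radians(1.7);M=np.array([[np.cos(a),np.sin(a)],[-np.sin(a),np.cos(a)]])
def sh(n,c,P,x0,y0,s,z):
    q=(plane(c,[f(u,v,x0,y0,s) for u,v in P],z)*1000)[:,:2];print(n,q.round(1).tolist(),"cradle frame",((q-O)@M.T).round(1).tolist())
s=monitor.read_state()["tool_pos"][2];zt=s-.0267+.012
print(zt)
sh("side plate",d,[(273,440),(666,364),(607,213),(247,268)],205,240,6.5,zt)
sh("top plate",c,[(130,108),(287,100)],330,155,6.5,zt)
sh("side tab top",d,[(157,313),(248,297)],205,240,6.5,zt+.024)
for nm,cc in(("t",c),("s",d)):
    P=np.array([[73.5,38.5],[73.5,-38.5]]);
cv2.imwrite("pics/t18.png",cv2.resize(c["image"][160:190,340:385],None,fx=16,fy=16,interpolation=cv2.INTER_CUBIC))
cv2.imwrite("pics/s18.png",cv2.resize(d["image"][265:325,220:315],None,fx=8,fy=8,interpolation=cv2.INTER_CUBIC))
E
```

```text
0.0671039980485158
side plate [[470.2, -336.6], [610.9, -329.2], [606.8, -263.0], [470.9, -265.7]] cradle frame [[-68.9, -36.1], [71.9, -32.9], [69.8, 33.3], [-66.1, 34.7]]
top plate [[611.9, -262.5], [614.8, -333.9]] cradle frame [[74.9, 33.7], [75.7, -37.7]]
side tab top [[435.8, -296.2], [467.9, -294.8]] cradle frame [[-102.1, 5.3], [-70.0, 5.7]]
```

View pics/t18.png

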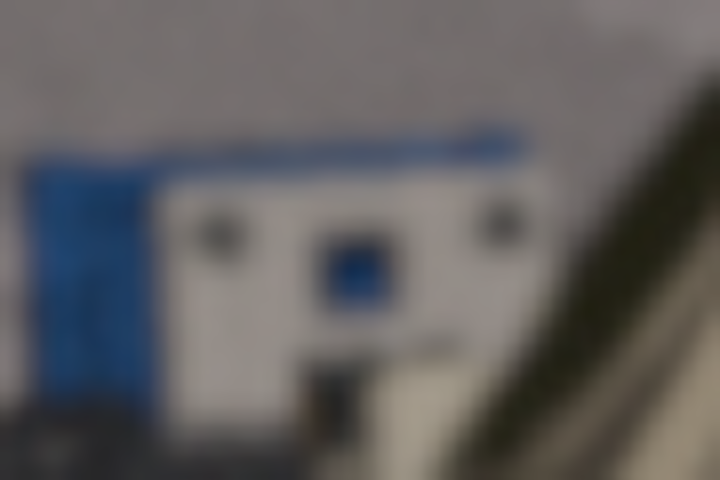

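View pics/s18.png

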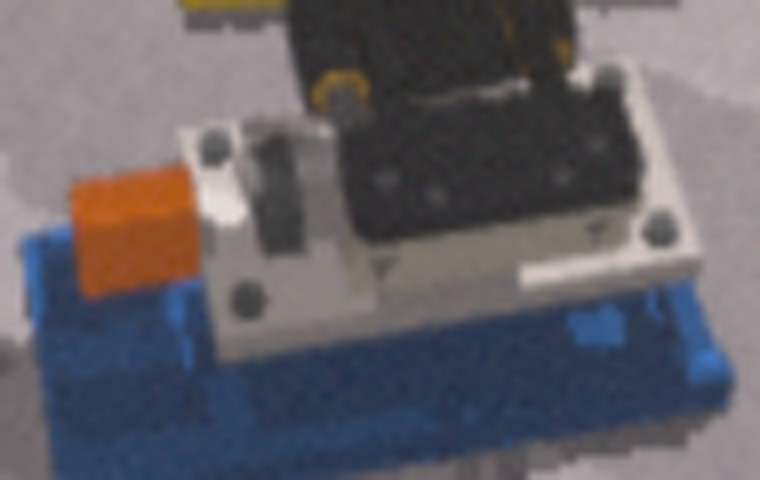

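```bash
python3 -m inch '[[[2.6,0,-1.2,0,0,0],[0,10,0,0,0,0],[0,10,0,0,0,0],[0,0,0,0,0,0],[0,0,0,0,0,0]]]'
python3 - <<'E'
from h import *
to([.5289,-.2985,.0327])
c=cam("top");d=cam("side")
cv2.imwrite("pics/t19.png",cv2.resize(c["image"][160:190,340:385],None,fx=16,fy=16,interpolation=cv2.INTER_CUBIC))
cv2.imwrite("pics/s19.png",cv2.resize(d["image"][265:330,220:315],None,fx=8,fy=8,interpolation=cv2.INTER_CUBIC))
E
```

```text
t: 22.12
tool_pos: [0.5279, -0.298, 0.0604]
orientation: [-0.034, 2.206, -2.206]
force: [-0.1, 0.6, -6.2]
opening: 0.0126
d [-1.  27.7  0.6] yaw z -88.24 tilt 0.03 t 22.125 pos [ 0.5279 -0.298   0.0604] F [-0.1  0.6 -6.2]
```

View pics/t19.png

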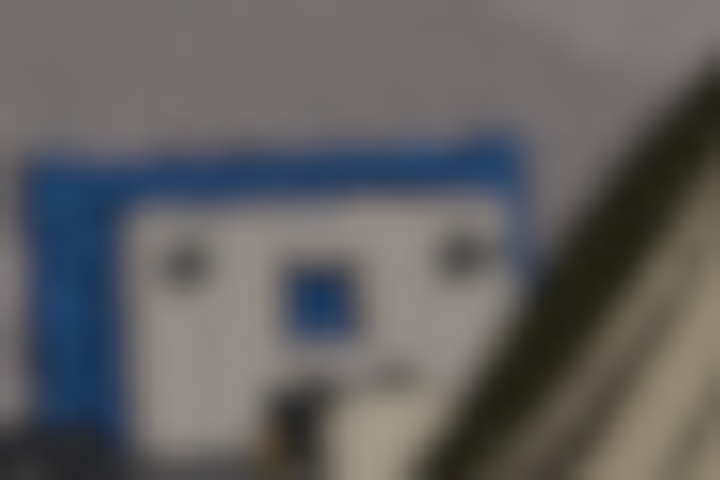

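View pics/s19.png

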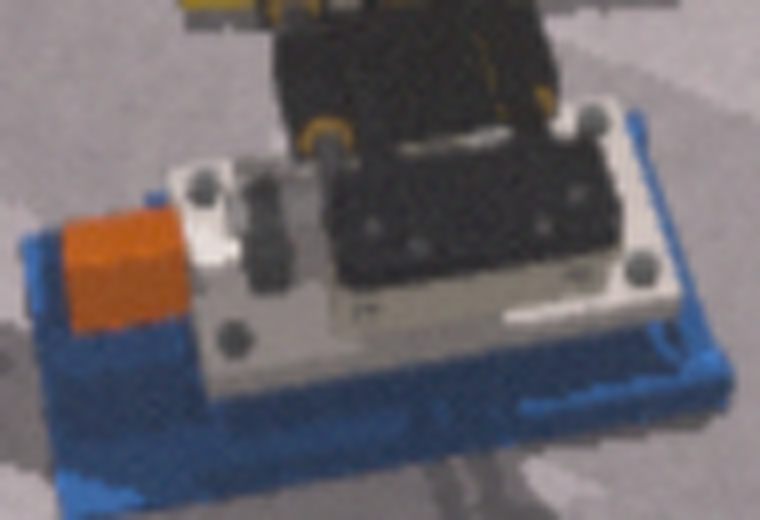

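```bash
cat > chk.py <<'E'
from h import *
O=np.array([538,-298.4]);a=np.radians(1.7);M=np.array([[np.cos(a),np.sin(a)],[-np.sin(a),np.cos(a)]])
f=lambda u,v,x0,y0,s:((u+.5)/s-.5+x0,(v+.5)/s-.5+y0)
def sh(n,c,P,x0,y0,s,z):
    q=(plane(c,[f(u,v,x0,y0,s) for u,v in P],z)*1000)[:,:2];print(n,"cradle frame",((q-O)@M.T).round(1).tolist())
E
python3 - <<'E'
from chk import *
c=cam("top");d=cam("side");z=monitor.read_state()["tool_pos"][2]-.0147;print(z)
sh("side",d,[(208,385),(680,298),(625,97),(170,172)],220,265,8,z)
sh("top",c,[(126,200),(515,186)],340,160,16,z)
sh("top cradle outer corners z17",c,[(33,165),(525,140)],340,160,16,.017)
sh("side cradle near +x outer corner z17, far",d,[(732,365),(640,113)],220,265,8,.017)
to([.5289,-.2985,.0327])
E
```

```text
0.04636891455272213
side cradle frame [[-71.7, -36.6], [67.3, -35.0], [71.4, 35.5], [-70.8, 35.3]]
top cradle frame [[74.4, 36.0], [74.1, -37.0]]
top cradle outer corners z17 cradle frame [[84.2, 47.5], [85.3, -47.0]]
side cradle near +x outer corner z17, far cradle frame [[83.8, -42.0], [82.7, 48.9]]
d [-0.5 28.4  0.3] yaw z -88.23 tilt 0.04 t 22.325 pos [ 0.5283 -0.2982  0.0611] F [-0.4 -0.2 -5.2]
```

```bash
python3 -m inch '[[[0.6,0,-0.5,0,0,0],[0,6,0,0,0,0],[0,6,0,0,0,0],[0,0,0,0,0,0],[0,0,0,0,0,0]]]'
python3 - <<'E'
from chk import *
to([.5289,-.2985,.0327])
c=cam("top");d=cam("side")
cv2.imwrite("pics/t20.png",cv2.resize(c["image"][160:190,340:385],None,fx=16,fy=16,interpolation=cv2.INTER_CUBIC))
cv2.imwrite("pics/s20.png",cv2.resize(d["image"][265:330,220:315],None,fx=8,fy=8,interpolation=cv2.INTER_CUBIC))
E
```

```text
t: 22.95
tool_pos: [0.5273, -0.2975, 0.0485]
orientation: [-0.034, 2.206, -2.206]
force: [0.5, 0.5, -7.3]
opening: 0.0126
d [-1.5 15.8  1.1] yaw z -88.24 tilt 0.02 t 22.95 pos [ 0.5273 -0.2975  0.0485] F [ 0.5  0.5 -7.3]
```

View pics/t20.png

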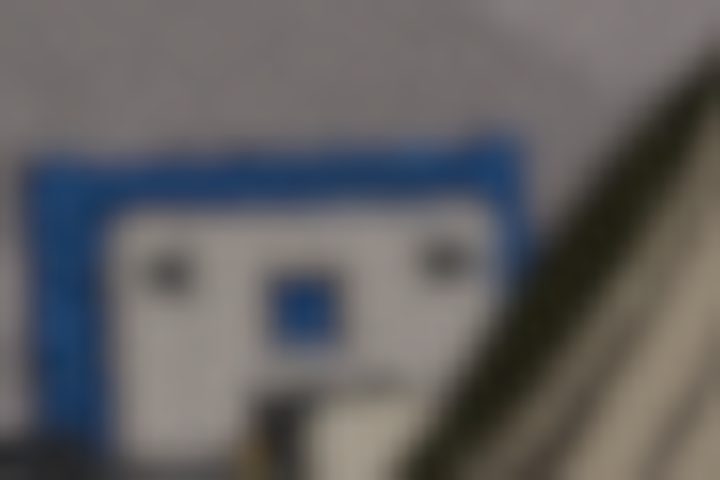

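View pics/s20.png

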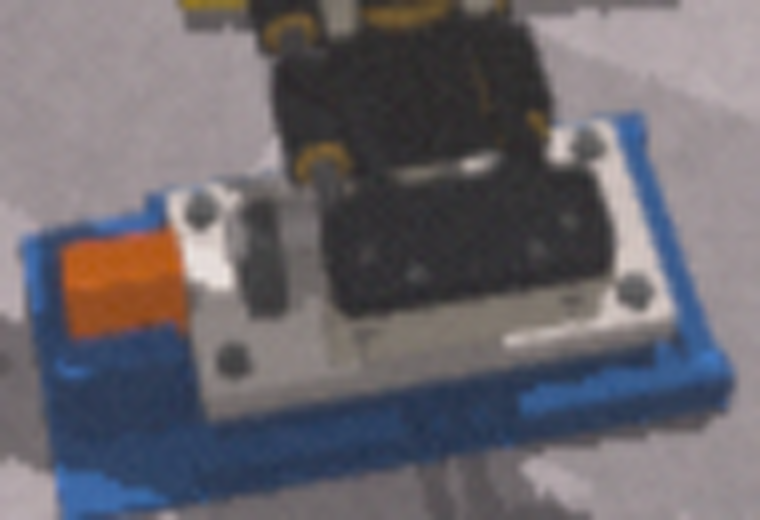

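```bash
python3 -m inch '[[[0.5,4,0,0,0,0],[0,4,0,0,0,0],[0,0,0,0,0,0]]]'; python3 -m inch '[[[0,2,0,0,0,0],[0,2,0,0,0,0],[0,0,0,0,0,0]]]'
python3 - <<'E'
from chk import *
to([.5279,-.2985,.0327])
d=cam("side")
cv2.imwrite("pics/s21.png",cv2.resize(d["image"][265:330,220:315],None,fx=8,fy=8,interpolation=cv2.INTER_CUBIC))
E
```

```text
t: 23.42
tool_pos: [0.5264, -0.2972, 0.0399]
orientation: [-0.035, 2.207, -2.206]
force: [0.1, -0.6, -6.8]
opening: 0.0124
t: 23.8
tool_pos: [0.5268, -0.2975, 0.0364]
orientation: [-0.034, 2.206, -2.206]
force: [-0.3, 0.1, -6.8]
opening: 0.0128
d [-1.1  3.7  1.1] yaw z -88.24 tilt 0.02 t 23.8 pos [ 0.5268 -0.2975  0.0364] F [-0.3  0.1 -6.8]
```

View pics/s21.png

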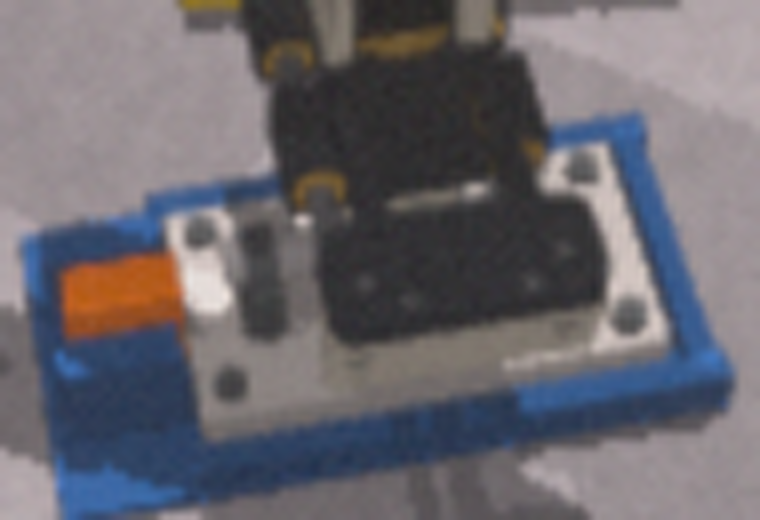

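Plate is inside the walls with no contact force. Down the last millimetres.

```bash
python3 -m inch '[[[0,1.5,0,0,0,0],[0,1.5,0,0,0,0],[0,0,0,0,0,0],[0,0,0,0,0,0]]]'; python3 -m inch '[[[0,1,0,0,0,0],[0,0,0,0,0,0],[0,0,0,0,0,0]]]'
```

```text
t: 24.35
tool_pos: [0.5269, -0.2975, 0.0336]
orientation: [-0.034, 2.206, -2.206]
force: [-0.2, 0.1, -6.7]
opening: 0.0127
t: 24.72
tool_pos: [0.5271, -0.2977, 0.0328]
orientation: [-0.034, 2.205, -2.206]
force: [-0.2, -0.3, -4.4]
opening: 0.0128
```

```bash
python3 -m inch '[[[0,0.8,0,0,0,0],[0,0,0,0,0,0],[0,0,0,0,0,0]]]'
```

```text
t: 25.1
tool_pos: [0.5271, -0.2977, 0.0328]
orientation: [-0.034, 2.205, -2.206]
force: [-5.1, 2.5, 4.9]
opening: 0.0131
```

```bash
python3 -m inch '[[[0,0,0,0,0,0],[0,0,0,0,0,0],[0,0,0,0,0,0],[0,-15,0,0,0,0],[0,-40,0,0,0,0],[0,-50,0,0,0,0],[0,-50,0,0,0,0]]]' 40
python3 -m inch '[[[50,-10,-20,0,0,0],[50,0,-50,0,0,0],[0,0,-60,0,0,0],[0,0,-60,0,0,0],[0,0,-60,0,0,0],[0,0,0,0,0,0]]]'
python3 - <<'E'
from chk import *
to([.5279,-.2985,.0327])
c=cam("top");d=cam("side")
cv2.imwrite("pics/top22.png",c["image"]);cv2.imwrite("pics/side22.png",d["image"])
crop(c,"t22",335,160,385,240,7);crop(d,"s22",215,270,315,335,8)
E
```

```text
t: 25.98
tool_pos: [0.5269, -0.2975, 0.1895]
orientation: [-0.033, 2.205, -2.206]
force: [0.6, 0.3, -0.1]
opening: 0.0398
t: 26.72
tool_pos: [0.4254, -0.0529, 0.1982]
orientation: [-0.038, 2.202, -2.201]
force: [-0.9, -0.8, -0.3]
opening: 0.04
d [-93.  165.6 249.2] yaw z -87.9 tilt 0.13 t 26.725 pos [ 0.4254 -0.0529  0.1982] F [-0.9 -0.8 -0.3]
```

View pics/top22.png

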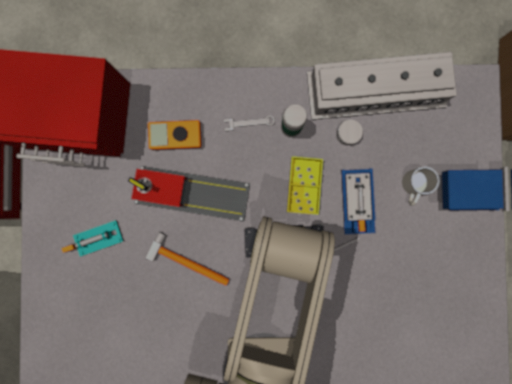

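View pics/side22.png

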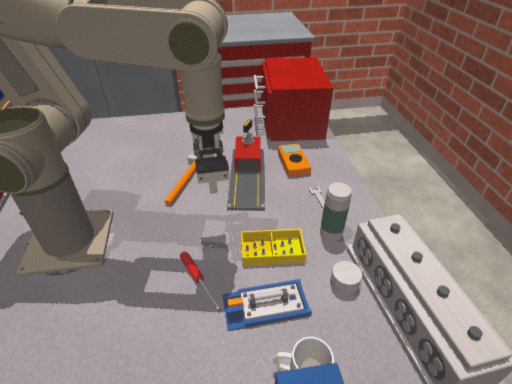

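View pics/t22.png

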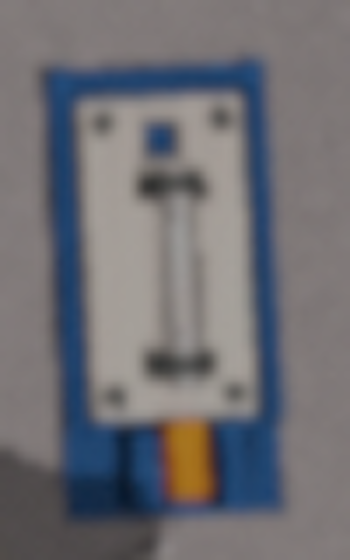

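View pics/s22.png

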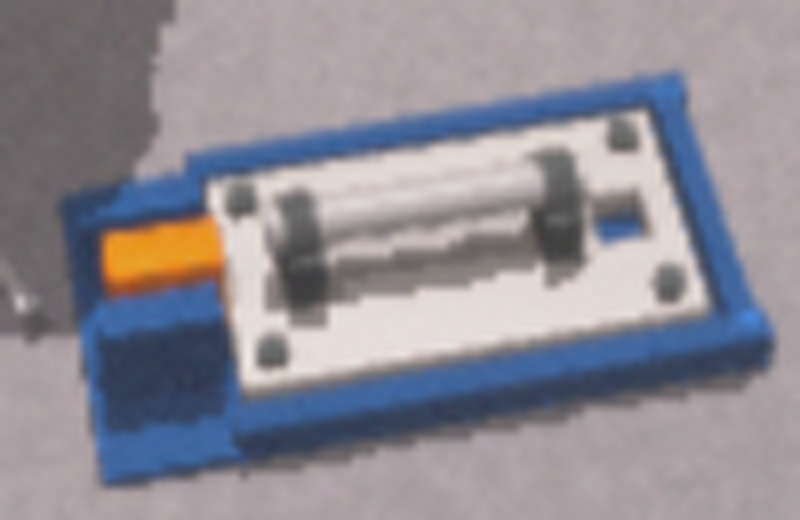

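Top and side show the plate inside the cradle walls with the tab between the cheeks, top (361,226). Last check is the knob height and twist.

```bash
python3 - <<'E'
from chk import *
c=cam("top");d=cam("side");P=[]
for k,b in((c,(122,165,158,205)),(d,(235,112,262,140))):
    x0,y0,x1,y1=b;h=cv2.cvtColor(k["image"],cv2.COLOR_BGR2HSV)[y0:y1,x0:x1];m=cv2.inRange(h,(20,110,70),(36,255,255));m=m
    mm=cv2.moments(m,True);P.append((mm["m10"]/mm["m00"]+x0,mm["m01"]/mm["m00"]+y0));print(P[-1],mm["m00"])
    if k is c:
        ys,xs=np.nonzero(m);q=plane(c,np.c_[xs+x0,ys+y0],.142)[:,:2];w,v=np.linalg.eigh(np.cov(q.T));print("bar yaw",np.degrees(np.arctan2(v[1,1],v[0,1])),"locked would be -10 (170)")
X=tri(c,P[0],d,P[1]);print(X,proj(d,X))
z=plane(c,[P[0]],.142);print(z);print(monitor.read_state()["t"])
E
```

```text
(136.46875, 183.234375) 64.0
bar yaw 58.58236621538079 locked would be -10 (170)
(247.42105263157896, 122.26315789473685) 19.0
[0.57597194 0.34610529 0.14307405] [[247.89321532 122.23908292]]
[[0.57719623 0.34629612 0.142     ]]
26.925
```

Knob top is at 143 mm (124 when down, so lifted about 19 mm, notch 18). Bar yaw is 58.6°, which is +68.6° = 1.20 rad of twist. It is parked, so I'm handing in.

```bash
python3 -c "
from plant import robot
print(robot.close_job())"
```

```text
the job is handed in; nothing more can be done
None
```

The job is done and handed in after about 27 s of the 62 s allowed.

**What I did**
- **Knob:** pulled it up about 25 mm, turned it about 1.2 rad counter-clockwise and lowered it into the rest notch.
- **Pallet out:** drew it about 159 mm straight out by its tab, inside the 130 to 185 mm needed, and let go.
- **Pallet into cradle:** took it by the shaft and lowered it in small steps until I felt contact with the cradle floor. I then released it and moved the arm away.

**Last checks**
- **Knob:** both cameras put its top at about 143 mm, a lift of about 19 mm against 18 mm for the notch. The twist reads about 1.20 rad, so it is parked.
- **Pallet:** it looks flat inside the cradle walls with its tab between the cheeks. At floor contact the tool height matched the seat height to within about 0.1 mm.
- **Forces:** the largest wrist force I read was about 17 N.
- **Other things on the bench:** they look unmoved in the final pictures. I judged that by eye and did not measure it.

**Disagreements:** the two cameras differed by 2 to 3 mm on the cradle and pallet positions. The robot's own knob position was 1 to 4 mm off the camera estimates. I allowed for this by comparing the pallet with the cradle in each picture. No check failed.

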